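Set the ratchet stand to its fourth notch and load the flask

ROBOT

A 7-joint arm with a two-finger parallel gripper is mounted at the origin on a cart in front of the work surface, level with it; the furniture and walls round the work are solid. World frame = base frame: x ahead of the robot, y to its left, z up, the work surface at z = 0. Lengths are in m, angles in rad, forces in N, time in s.
With the tool pointing down it reaches from about 0.35 to 0.9 m from the base axis. Payload 7.2 kg.
Tool frame: the origin (TCP) lies between the finger pads; the fingertips stand 25 mm ahead of it and the grasp point (between the pads) lies 6 mm ahead of it; z points along the fingers, y is the direction in which the jaws open and shut (so a half turn about z gives the same grasp; the last joint's range is limited). The gripper opens to 88 mm and grips with 3 to 60 N. Pads are 20 mm wide; open, the fingers measure 115 mm over their backs; the gripper's body (75 mm by 178 mm) begins 61 mm behind the grasp point.
Start: joints at [1.111, 0.411, -0.013, 1.596, 0.006, 1.134, -0.082], TCP at [0.239, -0.578, 0.248] pointing down, gripper open.
Joint ranges: [-2.95, 2.95], [-0.29, 1.99], [-1.47, 1.44], [0.14, 2.54], [-1.03, 4.17], [0.13, 1.85], [-2.86, 2.86]. Speed limits (rad/s): [2.39, 2.39, 3.01, 3.01, 3.14, 3.14, 3.14].

INTERFACE

Orientations are given as [roll, pitch, yaw] about the fixed x, y, z axes, in that order (R = Rz(yaw) Ry(pitch) Rx(roll)).
In Python, from bench import arm, optics gives the robot as it stands.
- The arm moves only by the tool move_arm, never from a script. Its argument "deltas" is a list of rows, each an object with "delta_pos": the shift along the tool's x, y, z in mm, a list of three; "spin": the turn about the tool's z in rad. A call has 1 to 12 rows; each row is the pose to reach, as a shift and turn from the pose commanded when the call began, along the tool's axes at that moment; what a row does not reach only later rows make up. A row lasts 1/10 s, in which the tool goes at most 50 mm and 8.59 degrees, less where a joint would pass 70% of its speed; a pose out of reach is approached as far as the arm can. A call with a gripper value outside its range is refused whole. "claw" is the gripper command: -1 is fully open, 1 is shut, values between are in proportion, set as the call begins (left out, the last holds). The fingers move at their own pace and stop on an object; "squeeze" is the grip in N (left out, the last holds). Time passes only in rows, so rows that repeat a pose let the fingers close. It gives the time, the measured TCP pose, the force and the opening at its end, in the units of the state.
- arm.get_obs(): the state, without advancing time (a new reading comes with each control period).
- optics.read_camera(name): name is "scene" or "top" or "wrist"; returns the picture (420x560x3 uint8, red, green, blue); there is no depth.
- optics.camera_params(name): a dict with "vfov" (degrees; the focal length in pixels is half the picture's height over the tangent of half this angle, whatever the lens; pixels are square), "cx", "cy" (the principal point, pixels), "view" (4x4, takes a point from world to camera coordinates). Camera axes: x right, y up, looking along -z (the intrinsics and any distortion apply to the point x, -y, -z); pixel columns grow to the right and rows downward; lengths in m; the calibration is good to about 2 mm. The wrist camera is an equidistant fisheye: a pixel r from the principal point sees the ray r / f radians off the axis. A picture is of the moment at which its call begins: read the wrist's pose just before it. camera_params takes no time and is no camera call; for the wrist camera it gives the pose at the moment of the call.
- arm.finish_job(): hands the job in, once; it reports no verdict.
The state is a dict: "time_s": time; "joint_positions": joint angles; "qvel": joint speeds; "tau": joint torques, N m; "tool_pos": TCP position; "orientation": TCP orientation; "wrist_force": force on the tool from outside, world axes, zero at the start; "ft_torque": the same for the moment, N m; "width": finger opening in m.
Only numpy, scipy, OpenCV 4.12 (cv2) and the standard library are available. Lean on these libraries where they do the work, as an engineer would, in place of code of your own. Each camera call takes 0.05 s, during which the arm holds its last target. There are 200 camera calls.

TASK

I need the large unwrapped conical flask up at siphoning height. Raise the empty tray of the ratchet stand by its black grip, click by click, to the fourth notch above its lowest position (it may already stand a notch or two up) and let go so that it rests on the pawl there; then stand the large unwrapped flask gently and upright in the tray and let go. Leave the small unwrapped flask, the foil-wrapped flask and the tip box where they are.

Things in the scene. Friction and masses are not known exactly. Their poses are not given: they have to be found in the camera images.
- stand: Ratchet stand, fixed to the worktop: dark foot plate 140 x 160 x 12 mm with an aluminium guide 48 x 42 mm, 112 mm high, open to the stand's -x side (towards the robot), where teeth and a dark spring pawl show. A square steel column slides straight up in it. Origin on the column's axis at worktop height, z up; the tray is on its +y side. Its yaw varies by up to 0.35 rad.
- column (a joint): Height of column, grip and tray above the lowest position, m (0 to 0.094). Notch n is at 0.014*n (0 lowest, 6 highest): the fourth reads 0.056. Raised 2 to 3 mm past a notch, the pawl clicks in under it; let go, the column sinks back onto it and cannot go lower again. Starts at rest on notch 0, 1 or 2. Moving parts 0.5 kg; lifting takes 6 to 10 N.
- grip (a point): Point on the column's axis at which to take the black round upright grip on its top: neck 26 mm in diameter from 27 mm below this point (where the tray's arm is) to 23 mm above it, then a cap 38 mm in diameter that ends 33 mm above this point. Rises with the column: 155 mm above the worktop at notch 0.
- tray (a point): Centre of the floor of the round aluminium tray: inner diameter 84 mm, outer 92 mm, rim 6 mm above the floor. Rises with the column: 128 mm above the worktop at notch 0, 184 mm at notch 4. It lies 100 mm to the stand's +y side of the column's axis; the grip's cap ends 60 mm above the tray's floor.
- large_flask: Large unwrapped conical glass flask, pale amber contents and a small red bar inside: base 59 mm in diameter, 100 mm high, about 0.11 kg. Origin at the centre of its underside, z up. It narrows to a neck; take it by the neck, 75 mm above its underside, from above. One of three flasks to the left of the stand; which stands where varies.
- small_flask: The small unwrapped conical flask, same shape but 52 mm in base diameter and 85 mm high. To be left alone. Origin at the centre of its underside.
- foil_flask: A flask wrapped in aluminium foil, 58 x 55 mm, 112 mm high. To be left alone. Origin at the centre of its underside.
- tip_box: Box of yellow pipette tips with clear lid, 92 x 122 x 77 mm. To be left alone. Origin at the centre of its underside.
There are look-alikes about, which are no part of the job. Leave any turquoise look-alike of the large_flask alone.

How it is judged:
By the outcome, as a careful person would: the job done as asked, in the order asked, and still so for the second after the job is handed in, with the robot touching nothing.
It also fails if it takes over 56 s, if anything falls off the work surface, if the arm or the gripper's body presses on something with over 40 N, if the wrist force passes 120 N, or if a joint passes its speed limit or range.

## Working session

There is one attempt and no reset: what is moved stays moved. The work goes in short steps, Python scripts to look and compute and a tool call to move; the robot and the scene stay as the last step left them, time stands still between calls to the robot, and variables do not carry over. Pictures are saved under pics/ and viewed, about 8 in all and at most 12, crops included, and the job is handed in when it is done.

Besides the shell and the picture viewer there is one more tool, called after "Request:" as name(argument=value, ...), one argument or row to a line, values as JSON. move_arm: Moves the arm, as the interface text tells. Its arguments: {"type":"object","properties":{"deltas":{"type":"array","items":{"type":"object","properties":{"delta_pos":{"type":"array","items":{"type":"number"}},"spin":{"type":"number"}}}},"claw":{"type":"number"},"squeeze":{"type":"number"}},"required":["deltas"]}

```bash
mkdir -p pics; cat > h.py <<'E'
from bench import arm, optics
import numpy as np, cv2
def snap(n,f):
    p=optics.camera_params(n); im=optics.read_camera(n); cv2.imwrite('pics/'+f,im[:,:,::-1]); return p,im
def ray(p,u,v,fish=False):
    f=210/np.tan(np.radians(p['vfov'])/2); V=np.array(p['view'])
    a,b=(u-p['cx'])/f,(v-p['cy'])/f
    if fish:
        r=np.hypot(a,b); s=np.sin(r)/r if r>1e-9 else 1; d=np.array([a*s,-b*s,-np.cos(r)])
    else: d=np.array([a,-b,-1])
    R=V[:3,:3]; return -R.T@V[:3,3], R.T@d
def atz(p,u,v,z,fish=False):
    c,d=ray(p,u,v,fish); return c+d*(z-c[2])/d[2]
def proj(p,P,fish=False):
    f=210/np.tan(np.radians(p['vfov'])/2); c=np.array(p['view'])@np.append(P,1); x,y,z=c[0],-c[1],-c[2]
    if fish:
        h=np.hypot(x,y); t=np.arctan2(h,z); return p['cx']+f*t*x/h,p['cy']+f*t*y/h
    return p['cx']+f*x/z,p['cy']+f*y/z
E
python3 - <<'E'
from h import *
for n in('scene','top'):
    p,im=snap(n,n+'.png'); print(n,p['vfov'],p['cx'],p['cy'],ray(p,280,210)); print([k for k in p])
    np.save('/tmp/'+n+'.npy',p,allow_pickle=True)
s=cv2.imread('pics/scene.png');t=cv2.imread('pics/top.png')
cv2.imwrite('pics/a.png',cv2.resize(s,(800,600),interpolation=cv2.INTER_CUBIC));cv2.imwrite('pics/b.png',cv2.resize(t,(800,600),interpolation=cv2.INTER_CUBIC))
print(arm.get_obs())
E
```

```text
scene 48.49768670652186 270.2379385665115 208.0080686101717 (array([-0.26976094,  0.72651448,  0.8610506 ]), array([ 0.60430457, -0.58478852, -0.54156725]))
['vfov', 'cx', 'cy', 'view']
top 55.64751019408002 274.40329539756425 207.0703578287942 (array([ 0.31092351, -0.05294569,  1.18989425]), array([ 0.23296809, -0.0281784 , -0.97220569]))
['vfov', 'cx', 'cy', 'view']
{'time_s': 0.1, 'joint_positions': array([ 1.11082541,  0.41181229, -0.01271378,  1.59691501,  0.00563427,
        1.13429848, -0.08217313]), 'qvel': array([-0.00168073, -0.00255228, -0.0007781 , -0.00136934,  0.00038125,
       -0.00052747,  0.00105927]), 'tau': array([ 2.78795458e-03, -5.89101362e+01,  6.43908195e-01, -2.91711581e+01,
       -5.37703489e-02,  1.45542755e-02,  3.65582150e-05]), 'tool_pos': array([ 0.23844891, -0.57729585,  0.24691646]), 'orientation': array([-3.14020108e+00,  1.28464229e-04,  3.91837975e-01]), 'wrist_force': array([-0.33348363, -0.31818359, -0.09110936]), 'ft_torque': array([-0.01648699,  0.03800222,  0.00384305]), 'width': 0.08758385343420014}
```

View pics/a.png

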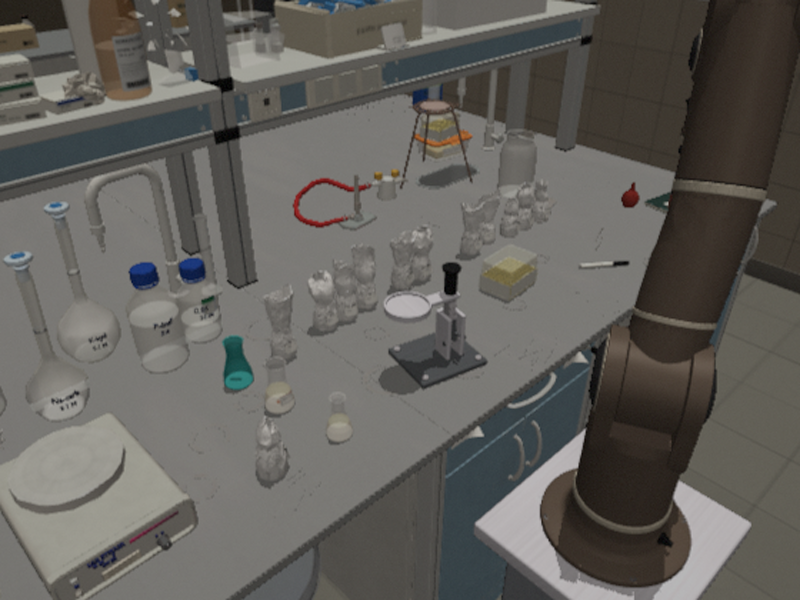

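View pics/b.png

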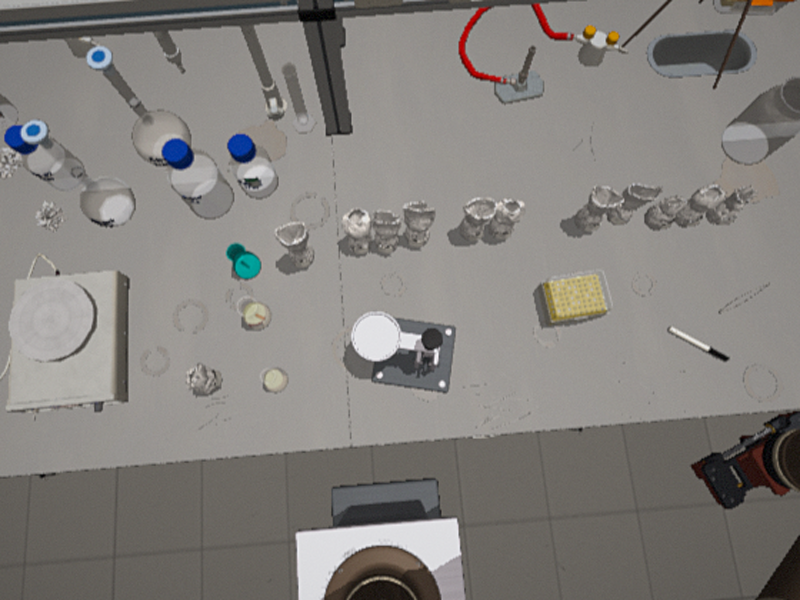

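The overview shows three flasks left of the stand. In the top view (800 px scale), the large amber flask is at about (255,313), the small one at (274,380) and the foil one at (203,378). The turquoise look-alike is at (245,263), the stand cap at (431,339) and the tray at (376,337). I'll enlarge these areas to measure.

```bash
python3 - <<'E'
import cv2,numpy as np
t=cv2.imread('pics/top.png');s=cv2.imread('pics/scene.png')
# top crop x 140..340 y 190..280 ×4 ; scene crop x 150..350,y180..330
a=cv2.resize(t[195:280,140:340],None,fx=4,fy=4,interpolation=cv2.INTER_CUBIC)
b=cv2.resize(s[180:240,260:350],None,fx=4,fy=4,interpolation=cv2.INTER_CUBIC)
c=cv2.resize(s[245:305,170:260],None,fx=4,fy=4,interpolation=cv2.INTER_CUBIC)
cv2.imwrite('pics/c.png',np.vstack([a,np.hstack([b,c,np.zeros((240,80,3),np.uint8)])]))
E
```

```text
(no output)
```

View pics/c.png

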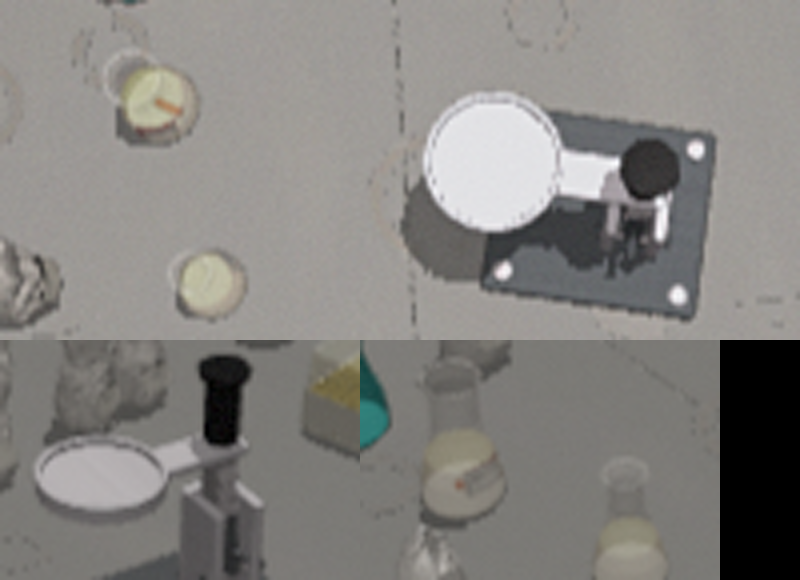

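```bash
python3 - <<'E'
from h import *
T=np.load('/tmp/top.npy',allow_pickle=True).item();S=np.load('/tmp/scene.npy',allow_pickle=True).item()
def tri(a,b):
    c1,d1=ray(T,*a);c2,d2=ray(S,*b);d1/=np.linalg.norm(d1);d2/=np.linalg.norm(d2)
    k=np.linalg.lstsq(np.c_[d1,-d2],c2-c1,rcond=None)[0]
    p,q=c1+k[0]*d1,c2+k[1]*d2;return (p+q)/2,np.linalg.norm(p-q)
print('cap',tri((302.5,237.25),(316,187)))
print('tray',tri((263.5,235.5),(285.25,213.25)))
print('lrim',tri((172.75,214.25),(193,253.5)))
for n in range(3):
    c=atz(T,302.5,237.25,.188+.014*n); t=atz(T,263.5,235.5,.134+.014*n); print(n,c,t,np.hypot(*(c-t)[:2]),np.arctan2(*(t-c)[1::-1])-np.pi/2)
print('lf rim',atz(T,172.75,214.25,.1),'base',atz(T,179.8,221.2,.0))
print('sf base',atz(T,192.7,266,.0),'foil',atz(T,203*.7,379*.7,.05),'turq',atz(T,245*.7,264*.7,0))
for q in [(715,132),(692,318),(482,288),(549,110)]: print('foot',atz(T,140+q[0]/4,195+q[1]/4,.012))
E
```

```text
cap (array([ 0.47180469, -0.13076538,  0.21098118]), np.float64(0.0011339146239280472))
tray (array([ 0.49383757, -0.03340749,  0.15667987]), np.float64(0.0010751866990681336))
lrim (array([0.58532915, 0.2175254 , 0.09867282]), np.float64(0.00016135772833839098))
0 [ 0.47512002 -0.13294705  0.188     ] [ 0.49741983 -0.03332667  0.134     ] 0.10208575841625926 -0.22021753946423095
1 [ 0.47282562 -0.13182915  0.202     ] [ 0.4949471  -0.03358679  0.148     ] 0.10070213463300327 -0.22147862632211268
2 [ 0.47053121 -0.13071125  0.216     ] [ 0.49247436 -0.03384692  0.162     ] 0.09931867546240207 -0.22277484790022095
lf rim [0.58505724 0.21725543 0.1       ] base [0.58655818 0.22097932 0.        ]
sf base [0.44699581 0.18608068 0.        ] foil [0.45523473 0.32002062 0.05      ] turq [0.70526822 0.2439942  0.        ]
foot [ 0.52791733 -0.19851299  0.012     ]
foot [ 0.39171063 -0.16665775  0.012     ]
foot [ 0.42616776 -0.01516555  0.012     ]
foot [ 0.55516758 -0.0754776   0.012     ]
```

Request:
move_arm(
  deltas=[
    {"delta_pos": [386, -324, -75], "spin": -0.96},
    {"delta_pos": [386, -324, -75], "spin": -0.96},
    {"delta_pos": [386, -324, -75], "spin": -0.96},
    {"delta_pos": [386, -324, -75], "spin": -0.96},
    {"delta_pos": [386, -324, -75], "spin": -0.96},
    {"delta_pos": [386, -324, -75], "spin": -0.96},
    {"delta_pos": [386, -324, -75], "spin": -0.96},
    {"delta_pos": [386, -324, -75], "spin": -0.96},
    {"delta_pos": [386, -324, -75], "spin": -0.96},
    {"delta_pos": [386, -324, -75], "spin": -0.96},
    {"delta_pos": [386, -324, -75], "spin": -0.96},
    {"delta_pos": [386, -324, -75], "spin": -0.96},
  ],
  claw=-1,
)

```text
time_s: 1.3
tool_pos: [0.4723, -0.129, 0.3226]
orientation: [3.142, -0.0, 1.356]
wrist_force: [-0.5, -0.9, 0.0]
width: 0.0879
```

```bash
python3 - <<'E'
from h import *
p,im=snap('wrist','w1.png'); np.save('/tmp/w1.npy',p,allow_pickle=True); o=arm.get_obs(); print(o['time_s'],o['joint_positions'],o['tool_pos'],o['orientation']); print(p['vfov'],ray(p,p['cx'],p['cy'],1))
for n in range(3):
  print([proj(p,q,1) for q in ([.472-.001*n,-.131,.188+.014*n],[.493,-.034,.134+.014*n])])
E
python3 -c "
import cv2;cv2.imwrite('pics/w1b.png',cv2.resize(cv2.imread('pics/w1.png'),(800,600),interpolation=2))"
```

```text
1.35 [ 0.60139654  0.15289727 -0.48222115  1.78254576  0.07551588  1.22506797
 -0.11944022] [ 0.47142791 -0.13092084  0.32226383] [-3.14083233e+00  4.24074232e-04  1.35306636e+00]
65.70646984690485 (array([ 0.48921439, -0.05213474,  0.45823651]), array([-0.06163014, -0.27957077, -0.95814504]))
[(np.float64(279.38437981548157), np.float64(209.28468307139167)), (np.float64(279.2135048997611), np.float64(96.33110495792855))]
[(np.float64(278.20155936836403), np.float64(214.38120062506374)), (np.float64(279.2056475085588), np.float64(95.49552454914961))]
[(np.float64(276.8957201357846), np.float64(220.00761781979298)), (np.float64(279.19704469638447), np.float64(94.58126013826211))]
```

View pics/w1b.png

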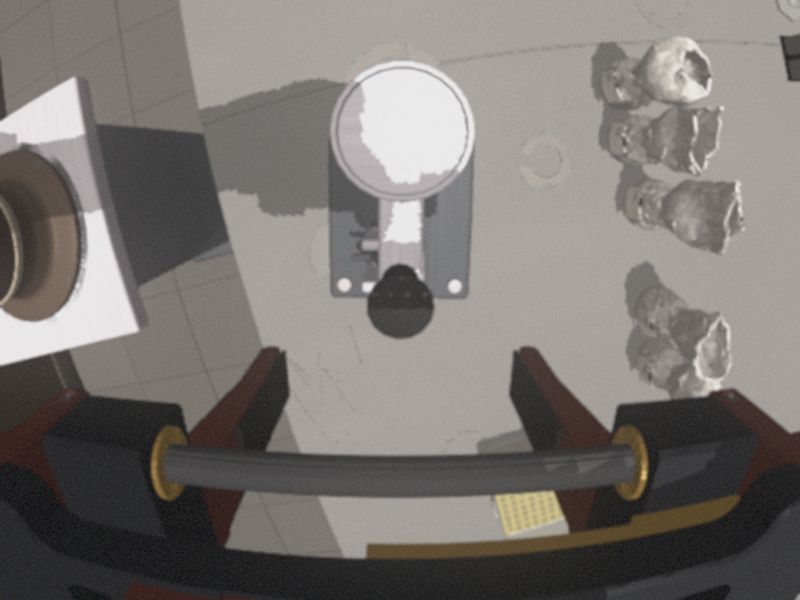

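The wrist view shows the cap at about (401,305) and the tray at about (402,131) in the 800 px scale. The starting notch is still unclear between 1 and 2, so I'll enlarge this crop and the scene crop.

```bash
python3 - <<'E'
from h import *
w=cv2.imread('pics/w1.png');s=cv2.imread('pics/scene.png')
a=cv2.resize(w[35:245,225:340],None,fx=2.85,fy=2.85,interpolation=cv2.INTER_CUBIC)
b=cv2.resize(s[180:275,265:345],None,fx=5.8,fy=5.8,interpolation=cv2.INTER_CUBIC)
H=600;a=a[:H]; b=b[:H]
o=np.zeros((H,a.shape[1]+b.shape[1],3),np.uint8);o[:a.shape[0],:a.shape[1]]=a;o[:b.shape[0],a.shape[1]:]=b
print(a.shape,b.shape);cv2.imwrite('pics/d.png',o)
# predictions with stand origin/yaw
P=[('T',np.load('/tmp/top.npy',allow_pickle=True).item(),0),('S',np.load('/tmp/scene.npy',allow_pickle=True).item(),0),('W',np.load('/tmp/w1.npy',allow_pickle=True).item(),1)]
from scipy.optimize import least_squares
obs={'T':[(302.5,237.25),(263.5,235.5)],'S':[(316,187),(285.25,213.25)],'W':[(280.7,213.5),(281.4,91.7)]}
for n in range(3):
  def res(q):
    x,y,a=q;r=[]
    for k,p,f in P:
      for pt,ob in zip(([x,y,.188+.014*n],[x-.1*np.sin(a),y+.1*np.cos(a),.134+.014*n]),obs[k]): r+=list(np.array(proj(p,pt,f))-ob)
    return np.array(r)
  z=least_squares(res,[.472,-.131,-.22]);print(n,z.x,z.cost,z.fun.round(1))
E
```

```text
(598, 328, 3) (551, 464, 3)
0 [ 0.47382222 -0.13231478 -0.22488944] 60.42529264350167 [-0.2  0.5  0.6  0.4 -0.3  6.7 -0.1  6.3  1.1 -3.2  1.1  4.8]
1 [ 0.47347167 -0.13020215 -0.22332815] 9.271179439633295 [-0.7 -0.2 -0.4 -0.2 -0.5  2.7 -0.5  2.5  0.2 -0.6  0.2  1.9]
2 [ 0.47323545 -0.12810205 -0.22169189] 8.802438240403015 [-1.2 -1.  -1.3 -0.9 -0.7 -1.4 -0.9 -1.4 -0.6  2.2 -0.6 -1.3]
```

View pics/d.png

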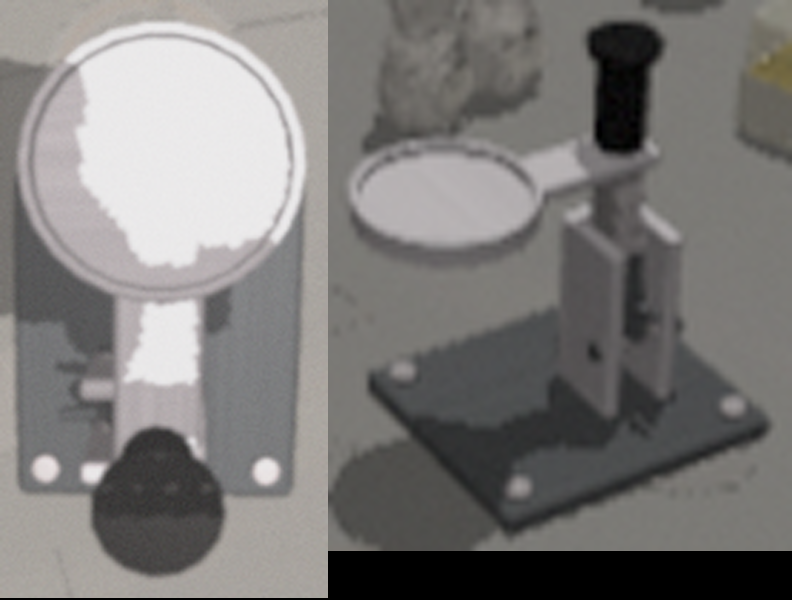

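Request:
move_arm(
  deltas=[
    {"delta_pos": [0, 0, 20]},
    {"delta_pos": [0, 0, 45]},
    {"delta_pos": [0, 0, 65]},
    {"delta_pos": [0, 0, 74]},
    {"delta_pos": [0, 0, 77]},
    {"delta_pos": [0, 0, 79]},
    {"delta_pos": [0, 0, 81]},
    {"delta_pos": [0, 0, 83]},
    {"delta_pos": [0, 0, 83]},
    {"delta_pos": [0, 0, 83]},
  ],
  claw=1,
  squeeze=10,
)

```text
$.deltas[0]: bad value
```

Request:
move_arm(
  deltas=[
    {"delta_pos": [0, 0, 20], "spin": 0},
    {"delta_pos": [0, 0, 45], "spin": 0},
    {"delta_pos": [0, 0, 65], "spin": 0},
    {"delta_pos": [0, 0, 74], "spin": 0},
    {"delta_pos": [0, 0, 77], "spin": 0},
    {"delta_pos": [0, 0, 79], "spin": 0},
    {"delta_pos": [0, 0, 81], "spin": 0},
    {"delta_pos": [0, 0, 83], "spin": 0},
    {"delta_pos": [0, 0, 83], "spin": 0},
    {"delta_pos": [0, 0, 83], "spin": 0},
  ],
  claw=1,
  squeeze=10,
)

```text
time_s: 2.35
tool_pos: [0.4724, -0.1309, 0.2411]
orientation: [3.139, 0.0, 1.352]
wrist_force: [-0.7, 0.6, 7.4]
width: 0.0117
```

The fingertips touched the cap at TCP z = 0.241, which puts the cap top at 0.216. That is notch 2. Next I back off, open, and straddle the neck.

Request:
move_arm(
  deltas=[
    {"delta_pos": [1, 0, -10], "spin": 0},
    {"delta_pos": [1, 0, -12], "spin": 0},
    {"delta_pos": [1, 0, -12], "spin": 0},
    {"delta_pos": [1, 0, -12], "spin": 0},
    {"delta_pos": [1, 0, -12], "spin": 0},
    {"delta_pos": [1, 0, -12], "spin": 0},
    {"delta_pos": [1, 0, -12], "spin": 0},
    {"delta_pos": [1, 0, -12], "spin": 0},
  ],
  claw=-1,
)

```text
time_s: 3.15
tool_pos: [0.4718, -0.1298, 0.2515]
orientation: [-3.141, -0.0, 1.352]
wrist_force: [0.5, 0.3, 0.8]
width: 0.072
```

```bash
python3 - <<'E'
from h import *
p,im=snap('wrist','w2.png'); o=arm.get_obs(); print(o['time_s'],o['tool_pos'],o['width'])
t=o['tool_pos'];print('cap pred',proj(p,[.472,-.130,.216],1),'tcp xy at cap',proj(p,[t[0],t[1],.216],1))
cv2.imwrite('pics/w2b.png',cv2.resize(cv2.imread('pics/w2.png')[120:400,140:420],(600,600),interpolation=2))
E
```

```text
3.2 [ 0.47187245 -0.12982784  0.25154402] 0.07566035668184316
cap pred (np.float64(279.4050840845929), np.float64(255.26117685290228)) tcp xy at cap (np.float64(279.1246145258237), np.float64(255.04105381974435))
```

View pics/w2b.png

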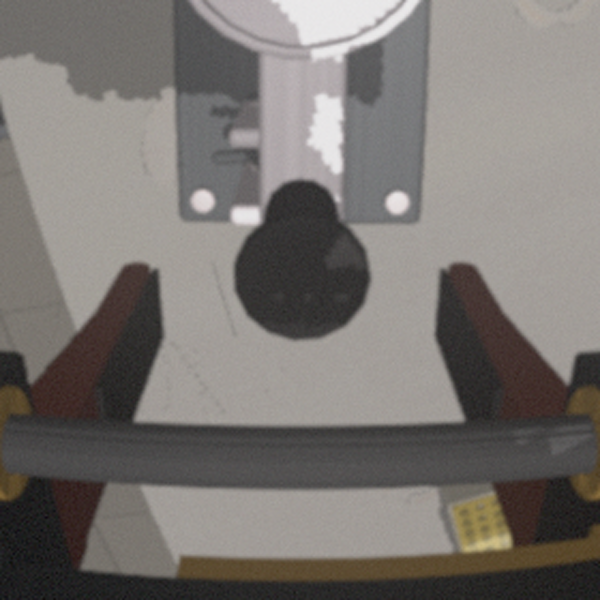

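```bash
python3 - <<'E'
from h import *
p=optics.camera_params('wrist'); f=325.
print(atz(p,281,248.5,.216,1),atz(p,281,248.5,.202,1))
c,d=ray(p,p['cx'],p['cy'],1);print(c)
for r in (.216,.202):
  # cap outline extents predicted
  P=[proj(p,[.472+.019*np.cos(a),-.128+.019*np.sin(a),r],1) for a in np.linspace(0,6.28,60)];P=np.array(P)
  print(r,P.min(0),P.max(0),'crop',((P.min(0)-[140,120])/.4667).round(),((P.max(0)-[140,120])/.4667).round())
E
```

```text
[ 0.47383433 -0.12604258  0.216     ] [ 0.47257871 -0.13201686  0.202     ]
[ 0.48918126 -0.0530214   0.38711635]
0.216 [245.68944503 220.94241249] [311.54734728 280.92654672] crop [226. 216.] [368. 345.]
0.202 [247.88324512 213.41546276] [309.46953706 270.24771544] crop [231. 200.] [363. 322.]
```

The cap sits at about (302,274) in the crop, between the open fingers. Its outline fits notch 2, centred near (0.473, -0.127). Next I descend and grip.

Request:
move_arm(
  deltas=[
    {"delta_pos": [2, 0, 10], "spin": 0},
    {"delta_pos": [2, 0, 25], "spin": 0},
    {"delta_pos": [2, 0, 42], "spin": 0},
    {"delta_pos": [2, 0, 55], "spin": 0},
    {"delta_pos": [2, 0, 62], "spin": 0},
    {"delta_pos": [2, 0, 62], "spin": 0},
  ],
  claw=-1,
)

```text
time_s: 3.8
tool_pos: [0.4718, -0.1277, 0.1886]
orientation: [-3.14, -0.0, 1.352]
wrist_force: [0.2, 0.2, 0.2]
width: 0.0876
```

Request:
move_arm(
  deltas=[
    {"delta_pos": [0, 0, 0], "spin": 0},
    {"delta_pos": [0, 0, 0], "spin": 0},
    {"delta_pos": [0, 0, 0], "spin": 0},
    {"delta_pos": [0, 0, 0], "spin": 0},
    {"delta_pos": [0, 0, 0], "spin": 0},
    {"delta_pos": [0, 0, 0], "spin": 0},
    {"delta_pos": [0, 0, 0], "spin": 0},
    {"delta_pos": [0, 0, 0], "spin": 0},
  ],
  claw=1,
  squeeze=35,
)

```text
time_s: 4.6
tool_pos: [0.4731, -0.128, 0.1899]
orientation: [3.14, -0.0, 1.352]
wrist_force: [3.6, -1.7, -1.2]
width: 0.0361
```

Request:
move_arm(
  deltas=[
    {"delta_pos": [0, 0, 0], "spin": 0},
    {"delta_pos": [0, 0, 0], "spin": 0},
    {"delta_pos": [0, 0, 0], "spin": 0},
    {"delta_pos": [0, 0, 0], "spin": 0},
  ],
  claw=1,
)

```text
time_s: 5.0
tool_pos: [0.473, -0.128, 0.1899]
orientation: [3.14, -0.0, 1.352]
wrist_force: [4.8, -1.2, -2.5]
width: 0.0358
```

```bash
python3 - <<'E'
from h import *
p,im=snap('wrist','w3.png'); o=arm.get_obs(); print(o['time_s'],o['tool_pos'],o['width'],o['wrist_force'])
snap('scene','s3.png')
a=cv2.resize(cv2.imread('pics/w3.png')[120:400,140:420],(450,450),interpolation=2)
b=cv2.resize(cv2.imread('pics/s3.png')[150:280,260:360],(346,450),interpolation=2)
cv2.imwrite('pics/w3b.png',np.hstack([a,b]))
E
```

```text
5.05 [ 0.47304299 -0.1280137   0.18987085] 0.03649337654411367 [ 5.61678986 -2.48775621 -1.40915333]
```

View pics/w3b.png

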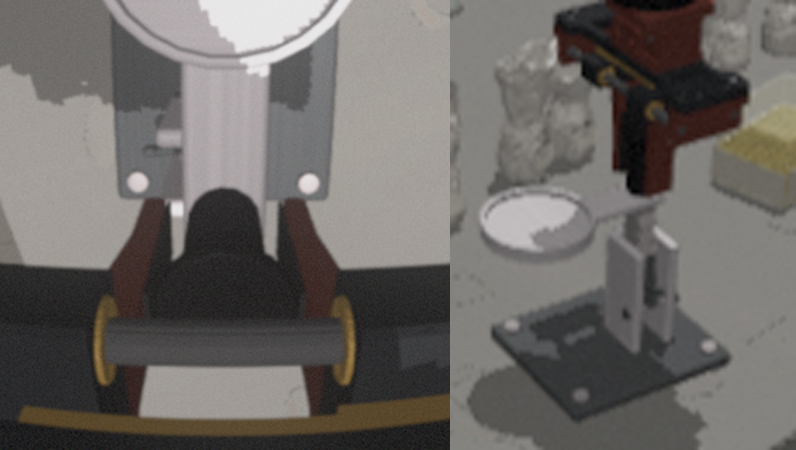

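The wrist view shows the cap between the finger faces with the jaws stopped at 36 mm, so they hold the 38 mm cap part of the grip. The fingertips are about 8 mm above the tray arm, which fits notch 2. The hold seems firm, so I'll lift slowly and watch for slip.

Request:
move_arm(
  deltas=[
    {"delta_pos": [0, 0, -2], "spin": 0},
    {"delta_pos": [0, 0, -4], "spin": 0},
    {"delta_pos": [0, 0, -6], "spin": 0},
    {"delta_pos": [0, 0, -8], "spin": 0},
    {"delta_pos": [0, 0, -10], "spin": 0},
    {"delta_pos": [0, 0, -12], "spin": 0},
    {"delta_pos": [0, 0, -14], "spin": 0},
    {"delta_pos": [0, 0, -16], "spin": 0},
    {"delta_pos": [0, 0, -17], "spin": 0},
    {"delta_pos": [0, 0, -17], "spin": 0},
  ],
  claw=1,
)

```text
time_s: 6.1
tool_pos: [0.473, -0.1281, 0.2065]
orientation: [3.14, -0.0, 1.352]
wrist_force: [7.2, -1.5, -4.9]
width: 0.036
```

```bash
python3 - <<'E'
from h import *
T=snap('scene','s4.png');o=arm.get_obs(); print(o['time_s'],o['tool_pos'],o['width'],o['wrist_force'])
a=cv2.imread('pics/s3.png');b=cv2.imread('pics/s4.png')
# tray shift between s3 and s4
p=T[0]
for z in (.162,.176,.179): print(z,proj(p,[.4945,-.031,z]))
f=lambda i:cv2.cvtColor(i[190:235,262:300],cv2.COLOR_BGR2GRAY).astype(float)
g=cv2.cvtColor(b,cv2.COLOR_BGR2GRAY)
r=cv2.matchTemplate(g[170:240,250:310],cv2.cvtColor(a,cv2.COLOR_BGR2GRAY)[200:228,266:306],cv2.TM_CCOEFF_NORMED);print(cv2.minMaxLoc(r),'unmoved (16,30)')
E
```

```text
6.15 [ 0.47303689 -0.12804979  0.20651397] 0.03654926780039754 [ 6.94782596 -1.7860528  -6.04705876]
0.162 (np.float64(284.6717512543085), np.float64(211.9005976022388))
0.176 (np.float64(284.7321633291633), np.float64(207.6080824741453))
0.179 (np.float64(284.7452017293254), np.float64(206.68165294699784))
(-0.31485918164253235, 0.9319169521331787, (0, 14), (16, 25)) unmoved (16,30)
```

Request:
move_arm(
  deltas=[
    {"delta_pos": [0, 0, -2], "spin": 0},
    {"delta_pos": [0, 0, -4], "spin": 0},
    {"delta_pos": [0, 0, -6], "spin": 0},
    {"delta_pos": [0, 0, -8], "spin": 0},
    {"delta_pos": [0, 0, -10], "spin": 0},
    {"delta_pos": [0, 0, -12], "spin": 0},
    {"delta_pos": [0, 0, -14], "spin": 0},
    {"delta_pos": [0, 0, -15], "spin": 0},
    {"delta_pos": [0, 0, -15], "spin": 0},
    {"delta_pos": [0, 0, -15], "spin": 0},
  ],
  claw=1,
)

```text
time_s: 7.15
tool_pos: [0.473, -0.128, 0.2215]
orientation: [3.14, -0.0, 1.352]
wrist_force: [6.9, -2.5, -5.5]
width: 0.0361
```

Request:
move_arm(
  deltas=[
    {"delta_pos": [0, 0, 1], "spin": 0},
    {"delta_pos": [0, 0, 2], "spin": 0},
    {"delta_pos": [0, 0, 3], "spin": 0},
    {"delta_pos": [0, 0, 4], "spin": 0},
    {"delta_pos": [0, 0, 5], "spin": 0},
    {"delta_pos": [0, 0, 5], "spin": 0},
    {"delta_pos": [0, 0, 5], "spin": 0},
  ],
  claw=1,
)

```text
time_s: 7.85
tool_pos: [0.4731, -0.128, 0.2176]
orientation: [3.14, 0.0, 1.352]
wrist_force: [3.3, -1.2, 5.3]
width: 0.036
```

The column is resting on the pawl after a net rise of 27.7 mm, which is two notches, so it is at notch 4. Now I release and rise.

Request:
move_arm(
  deltas=[
    {"delta_pos": [0, 0, -1], "spin": 0},
    {"delta_pos": [0, 0, -1], "spin": 0},
    {"delta_pos": [0, 0, -1], "spin": 0},
    {"delta_pos": [0, 0, -1], "spin": 0},
    {"delta_pos": [0, 0, -1], "spin": 0},
    {"delta_pos": [0, 0, -1], "spin": 0},
    {"delta_pos": [0, 0, -15], "spin": 0},
    {"delta_pos": [0, 0, -40], "spin": 0},
    {"delta_pos": [0, 0, -75], "spin": 0},
    {"delta_pos": [0, 0, -100], "spin": 0},
    {"delta_pos": [0, 0, -110], "spin": 0},
    {"delta_pos": [0, 0, -110], "spin": 0},
  ],
  claw=-1,
)

```text
time_s: 9.05
tool_pos: [0.4728, -0.128, 0.3275]
orientation: [3.139, 0.0, 1.352]
wrist_force: [0.6, -0.6, -0.7]
width: 0.088
```

```bash
python3 - <<'E'
from h import *
p,b=snap('scene','s5.png');o=arm.get_obs(); print(o['time_s'],o['tool_pos'],o['orientation'],o['wrist_force'],o['joint_positions'])
a=cv2.imread('pics/scene.png');b=cv2.imread('pics/s5.png')
G=lambda i:cv2.resize(cv2.cvtColor(i,cv2.COLOR_BGR2GRAY),None,fx=4,fy=4,interpolation=cv2.INTER_CUBIC)
r=cv2.matchTemplate(G(b)[640:1000,1000:1400],G(a)[736:840,1236:1292],cv2.TM_CCOEFF_NORMED);l=cv2.minMaxLoc(r)
print(l[1],'cap shift px',(l[3][0]-236)/4,(l[3][1]-96)/4)
print('pred',np.subtract(proj(p,[.4725,-.128,.244]),proj(p,[.4725,-.128,.216])))
E
```

```text
9.1 [ 0.47219617 -0.12791671  0.32616979] [3.1415607e+00 2.3435205e-04 1.3517110e+00] [-0.21076458 -0.58274914  0.49029115] [ 0.59967884  0.15002819 -0.48648416  1.77676383  0.0743865   1.23284846
 -0.12593979]
0.9802291393280029 cap shift px 0.5 -8.5
pred [ 0.48217844 -8.85845632]
```

Image tracking shows the cap shifted by 8.5 px, against 8.9 px expected for 28 mm. Next I move over the large flask.

Request:
move_arm(
  deltas=[
    {"delta_pos": [40, 4, 0], "spin": 0},
    {"delta_pos": [90, 9, 0], "spin": 0},
    {"delta_pos": [140, 14, 0], "spin": 0},
    {"delta_pos": [190, 18, 0], "spin": 0},
    {"delta_pos": [240, 23, 0], "spin": 0},
    {"delta_pos": [290, 28, 20], "spin": 0},
    {"delta_pos": [335, 33, 50], "spin": 0},
    {"delta_pos": [363, 35, 80], "spin": 0},
    {"delta_pos": [363, 35, 90], "spin": 0},
    {"delta_pos": [363, 35, 90], "spin": 0},
  ],
  claw=-1,
)

```text
time_s: 10.1
tool_pos: [0.5835, 0.2188, 0.2325]
orientation: [-3.136, 0.003, 1.354]
wrist_force: [0.2, -0.1, -0.2]
width: 0.0878
```

```bash
python3 - <<'E'
from h import *
p,im=snap('wrist','w6.png'); o=arm.get_obs(); print(o['time_s'],o['tool_pos'],o['width'])
np.save('/tmp/w6.npy',p,allow_pickle=True)
print('rim',proj(p,[.585,.2185,.1],1),'base',proj(p,[.585,.2185,0],1))
cv2.imwrite('pics/w6b.png',cv2.resize(cv2.imread('pics/w6.png')[40:400,100:460],(600,600),interpolation=2))
E
```

```text
10.15 [0.58451282 0.21793276 0.23461919] 0.08757951491086434
rim (np.float64(281.94769272932695), np.float64(207.18749007285146)) base (np.float64(281.8203342257823), np.float64(182.6493568507518))
```

View pics/w6b.png

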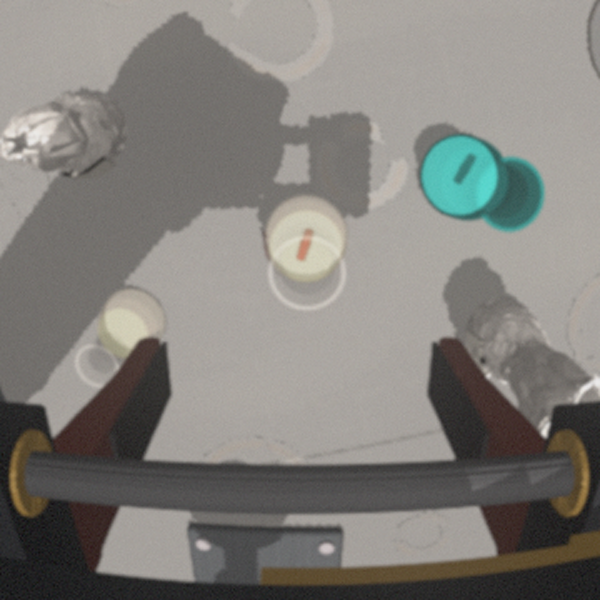

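```bash
python3 - <<'E'
from h import *
p=np.load('/tmp/w6.npy',allow_pickle=True).item()
print(atz(p,284.8,203.2,.1,1),atz(p,283.6,182.8,0.002,1))
E
```

```text
[0.58814137 0.22145607 0.1       ] [0.58705033 0.21831203 0.002     ]
```

The rim is at (308,272) and the base at (306,238) in the crop, so the flask stands near (0.587, 0.2195). The neighbours are clear of the fingers. Now I descend.

Request:
move_arm(
  deltas=[
    {"delta_pos": [2, 2, 20], "spin": 0},
    {"delta_pos": [2, 2, 50], "spin": 0},
    {"delta_pos": [2, 2, 80], "spin": 0},
    {"delta_pos": [2, 2, 105], "spin": 0},
    {"delta_pos": [2, 2, 125], "spin": 0},
    {"delta_pos": [2, 2, 140], "spin": 0},
    {"delta_pos": [2, 2, 150], "spin": 0},
    {"delta_pos": [2, 2, 154], "spin": 0},
    {"delta_pos": [2, 2, 154], "spin": 0},
    {"delta_pos": [2, 2, 154], "spin": 0},
  ],
  claw=-1,
)

```text
time_s: 11.15
tool_pos: [0.5882, 0.2206, 0.0836]
orientation: [3.14, -0.001, 1.352]
wrist_force: [0.7, 0.5, 0.5]
width: 0.088
```

Request:
move_arm(
  deltas=[
    {"delta_pos": [0, 0, 0], "spin": 0},
    {"delta_pos": [0, 0, 0], "spin": 0},
    {"delta_pos": [0, 0, 0], "spin": 0},
    {"delta_pos": [0, 0, 0], "spin": 0},
    {"delta_pos": [0, 0, 0], "spin": 0},
    {"delta_pos": [0, 0, 0], "spin": 0},
    {"delta_pos": [0, 0, 0], "spin": 0},
    {"delta_pos": [0, 0, 0], "spin": 0},
    {"delta_pos": [0, 0, 0], "spin": 0},
    {"delta_pos": [0, 0, 0], "spin": 0},
  ],
  claw=1,
  squeeze=8,
)

```text
time_s: 12.15
tool_pos: [0.5877, 0.2204, 0.0826]
orientation: [-3.142, 0.0, 1.352]
wrist_force: [-0.2, 0.6, 0.6]
width: 0.039
```

Request:
move_arm(
  deltas=[
    {"delta_pos": [0, 0, -3], "spin": 0},
    {"delta_pos": [0, 0, -8], "spin": 0},
    {"delta_pos": [0, 0, -20], "spin": 0},
    {"delta_pos": [0, 0, -40], "spin": 0},
    {"delta_pos": [0, 0, -60], "spin": 0},
    {"delta_pos": [0, 0, -60], "spin": 0},
  ],
  claw=1,
  squeeze=12,
)

```text
time_s: 12.75
tool_pos: [0.5894, 0.2214, 0.1463]
orientation: [3.137, -0.003, 1.352]
wrist_force: [0.2, -1.1, -2.3]
width: 0.039
```

```bash
python3 - <<'E'
from h import *
p,im=snap('wrist','w7.png'); snap('scene','s7.png'); o=arm.get_obs(); print(o['time_s'],o['tool_pos'],o['width'],o['wrist_force'])
a=cv2.resize(cv2.imread('pics/w7.png')[120:400,140:420],(450,450),interpolation=2)
b=cv2.resize(cv2.imread('pics/s7.png')[170:300,150:250],(346,450),interpolation=2)
cv2.imwrite('pics/w7b.png',np.hstack([a,b]))
E
```

```text
12.85 [0.58797845 0.22033374 0.14313297] 0.03910548331655927 [ 0.17773085 -0.20807386 -1.7555501 ]
```

View pics/w7b.png

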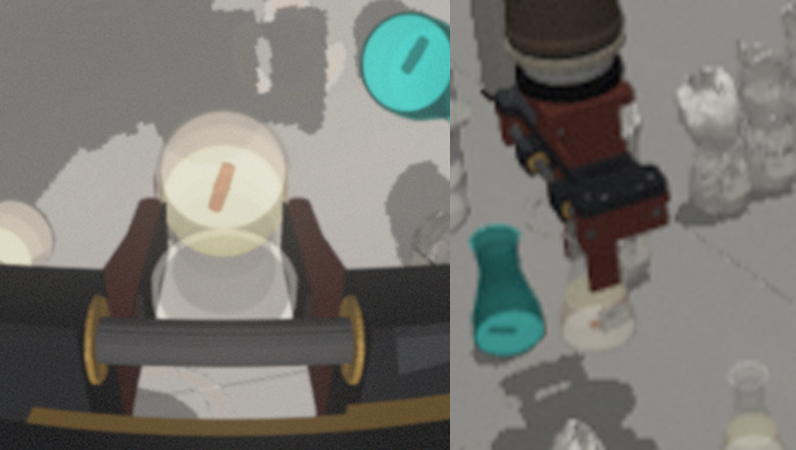

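```bash
python3 - <<'E'
from h import *
p=optics.camera_params('wrist'); print(atz(p,280,293,.1605,1),atz(p,279.4,230,.0605,1))
w=np.load('/tmp/w1.npy',allow_pickle=True).item(); print('tray w1',atz(w,281.3,91.7,.162,1))
t,_=snap('top','t7.png');
for z in(.190,):print('tray old->', proj(t,[.4945,-.032,z]))
# tray ellipse in the new top image
im=cv2.imread('pics/t7.png'); g=cv2.cvtColor(im,cv2.COLOR_BGR2GRAY)
m=(g>185).astype(np.uint8); n,l,s,c=cv2.connectedComponentsWithStats(m)
for i in range(1,n):
  if s[i,4]>300: print(s[i],c[i],atz(t,*c[i],.190)[:2])
E
```

```text
[0.58982275 0.22664455 0.1605    ] [0.58783162 0.2183558  0.0605    ]
tray w1 [ 0.49539852 -0.03182371  0.162     ]
tray old-> (np.float64(262.36710774256954), np.float64(232.88462623351677))
[120 109  31  28 448] [137.06026786 123.375     ] [0.82634087 0.28718499]
[166 110  26  23 301] [179.46843854 119.65780731] [0.82757936 0.17104132]
[ 70 136  23  20 328] [ 81.05182927 145.53353659] [0.77387807 0.43815197]
[   4  181   77  106 6040] [ 42.59503311 237.29817881] [0.52977827 0.5273384 ]
[384 192  41  29 715] [403.66153846 205.71048951] [ 0.53516352 -0.40171703]
[ 245  215   51   36 1162] [265.2616179  233.04216867] [ 0.49347966 -0.0393221 ]
[ 300  363   26   57 1143] [312.32545932 390.61067367] [ 0.11448308 -0.11975215]
[207 373  18  47 557] [214.3518851  399.59964093] [0.11377874 0.10802366]
```

The flask is held upright with a jaw width of 39 mm. The tray centre is near (0.4945, -0.033). I carry it up first, then across.

Request:
move_arm(
  deltas=[
    {"delta_pos": [0, 0, -20], "spin": 0},
    {"delta_pos": [0, 0, -55], "spin": 0},
    {"delta_pos": [-5, -1, -95], "spin": 0},
    {"delta_pos": [-25, -3, -130], "spin": 0},
    {"delta_pos": [-60, -8, -160], "spin": 0},
    {"delta_pos": [-100, -13, -178], "spin": 0},
    {"delta_pos": [-145, -19, -182], "spin": 0},
    {"delta_pos": [-190, -25, -182], "spin": 0},
    {"delta_pos": [-225, -30, -182], "spin": 0},
    {"delta_pos": [-250, -33, -182], "spin": 0},
    {"delta_pos": [-263, -35, -182], "spin": 0},
    {"delta_pos": [-268, -36, -182], "spin": 0},
  ],
  claw=1,
)

```text
time_s: 14.1
tool_pos: [0.4935, -0.0353, 0.3237]
orientation: [-3.14, 0.001, 1.349]
wrist_force: [-0.1, 0.4, -1.4]
width: 0.0386
```

Request:
move_arm(
  deltas=[
    {"delta_pos": [0, 0, 5], "spin": 0},
    {"delta_pos": [0, 0, 18], "spin": 0},
    {"delta_pos": [0, 0, 32], "spin": 0},
    {"delta_pos": [0, 0, 42], "spin": 0},
    {"delta_pos": [0, 0, 46], "spin": 0},
    {"delta_pos": [0, 0, 46], "spin": 0},
  ],
  claw=1,
)

```text
time_s: 14.7
tool_pos: [0.4941, -0.0329, 0.2778]
orientation: [-3.14, -0.0, 1.353]
wrist_force: [0.1, 0.3, -1.6]
width: 0.039
```

```bash
python3 - <<'E'
from h import *
p,im=snap('wrist','w8.png'); snap('scene','s8.png'); o=arm.get_obs(); print(o['time_s'],o['tool_pos'],o['width'],o['wrist_force'])
a=cv2.resize(cv2.imread('pics/w8.png')[120:400,140:420],(450,450),interpolation=2)
b=cv2.resize(cv2.imread('pics/s8.png')[150:280,245:345],(346,450),interpolation=2)
cv2.imwrite('pics/w8b.png',np.hstack([a,b]))
E
```

```text
14.8 [ 0.49465525 -0.03306858  0.2788397 ] 0.03942129067913046 [-0.45498163  0.95057404 -1.53567308]
```

View pics/w8b.png

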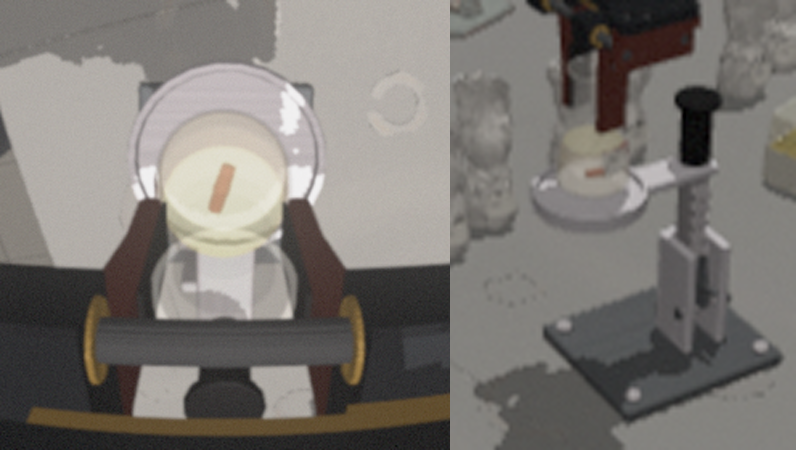

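```bash
python3 - <<'E'
from h import *
p=optics.camera_params('wrist'); 
b=atz(p,279.4,229.8,.196,1);t=atz(p,281.6,217.7,.190,1);d=(t-b)[:2]*1000
print(b,t,d,'tool xy',d@[.217,.976],d@[.976,-.217])
E
```

```text
[ 0.49443896 -0.03496379  0.196     ] [ 0.49754863 -0.02833175  0.19      ] [3.10966469 6.6320389 ] tool xy 7.147667207085865 1.5958802957284413
```

The flask base at (224,177) and the tray at (227,158) show the flask about 7 mm too close to the column by this camera. I correct by 5 mm and lower it slowly.

Request:
move_arm(
  deltas=[
    {"delta_pos": [2, 0, 0], "spin": 0},
    {"delta_pos": [5, 1, 0], "spin": 0},
    {"delta_pos": [5, 1, 2], "spin": 0},
    {"delta_pos": [5, 1, 4], "spin": 0},
    {"delta_pos": [5, 1, 6], "spin": 0},
    {"delta_pos": [5, 1, 8], "spin": 0},
    {"delta_pos": [5, 1, 9], "spin": 0},
    {"delta_pos": [5, 1, 10], "spin": 0},
    {"delta_pos": [5, 1, 10], "spin": 0},
  ],
  claw=1,
)

```text
time_s: 15.7
tool_pos: [0.4964, -0.0288, 0.2685]
orientation: [-3.141, 0.0, 1.352]
wrist_force: [0.3, -0.4, -1.0]
width: 0.0393
```

Request:
move_arm(
  deltas=[
    {"delta_pos": [0, 0, 0.5], "spin": 0},
    {"delta_pos": [0, 0, 1], "spin": 0},
    {"delta_pos": [0, 0, 1.5], "spin": 0},
    {"delta_pos": [0, 0, 2], "spin": 0},
    {"delta_pos": [0, 0, 2], "spin": 0},
    {"delta_pos": [0, 0, 2], "spin": 0},
  ],
  claw=1,
)

```text
time_s: 16.3
tool_pos: [0.4964, -0.0287, 0.2666]
orientation: [-3.142, 0.0, 1.352]
wrist_force: [0.5, -1.0, -1.7]
width: 0.039
```

Request:
move_arm(
  deltas=[
    {"delta_pos": [0, 0, 0.5], "spin": 0},
    {"delta_pos": [0, 0, 1], "spin": 0},
    {"delta_pos": [0, 0, 1], "spin": 0},
    {"delta_pos": [0, 0, 1], "spin": 0},
  ],
  claw=1,
)

```text
time_s: 16.7
tool_pos: [0.4966, -0.0286, 0.2662]
orientation: [3.141, 0.0, 1.352]
wrist_force: [-2.2, 0.3, 5.8]
width: 0.039
```

Request:
move_arm(
  deltas=[
    {"delta_pos": [0, 0, 0.5], "spin": 0},
    {"delta_pos": [0, 0, 1], "spin": 0},
    {"delta_pos": [0, 0, 1], "spin": 0},
    {"delta_pos": [0, 0, 1], "spin": 0},
  ],
  claw=1,
)

```text
time_s: 17.1
tool_pos: [0.4968, -0.0286, 0.2659]
orientation: [3.14, 0.0, 1.352]
wrist_force: [-3.0, 0.9, 10.9]
width: 0.0394
```

The flask touched at TCP z = 0.2664, which puts the tray floor at 0.184. That independently confirms notch 4. I take the push off, then release.

Request:
move_arm(
  deltas=[
    {"delta_pos": [0, 0, -1], "spin": 0},
    {"delta_pos": [0, 0, -1.5], "spin": 0},
    {"delta_pos": [0, 0, -1.5], "spin": 0},
  ],
  claw=1,
)

```text
time_s: 17.4
tool_pos: [0.4966, -0.0287, 0.2662]
orientation: [3.141, -0.0, 1.352]
wrist_force: [-1.1, 0.5, 4.1]
width: 0.0391
```

Request:
move_arm(
  deltas=[
    {"delta_pos": [0, 0, 0], "spin": 0},
    {"delta_pos": [0, 0, 0], "spin": 0},
    {"delta_pos": [0, 0, 0], "spin": 0},
    {"delta_pos": [0, 0, 0], "spin": 0},
    {"delta_pos": [0, 0, 0], "spin": 0},
    {"delta_pos": [0, 0, 0], "spin": 0},
    {"delta_pos": [0, 0, -15], "spin": 0},
    {"delta_pos": [0, 0, -40], "spin": 0},
    {"delta_pos": [0, 0, -75], "spin": 0},
    {"delta_pos": [0, 0, -100], "spin": 0},
    {"delta_pos": [0, 0, -110], "spin": 0},
    {"delta_pos": [0, 0, -110], "spin": 0},
  ],
  claw=-1,
)

```text
time_s: 18.6
tool_pos: [0.4969, -0.0287, 0.377]
orientation: [3.139, -0.0, 1.352]
wrist_force: [0.2, -0.1, -0.3]
width: 0.0879
```

```bash
python3 - <<'E'
from h import *
p,im=snap('wrist','w9.png'); snap('scene','s9.png'); o=arm.get_obs(); print(o['time_s'],o['tool_pos'],o['width'],o['wrist_force'])
a=cv2.resize(cv2.imread('pics/w9.png')[40:320,140:420],(400,400),interpolation=2)
b=cv2.resize(cv2.imread('pics/s9.png')[140:340,150:350],(400,400),interpolation=2)
cv2.imwrite('pics/w9b.png',np.hstack([a,b]))
E
```

```text
18.7 [ 0.49600625 -0.02887552  0.37489601] 0.08763468197707763 [-0.05195995  0.30987437 -0.05484324]
```

View pics/w9b.png

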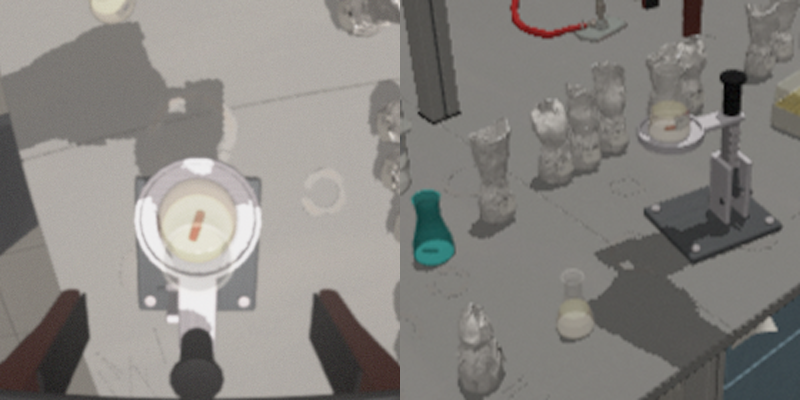

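The flask stands upright inside the tray, with its base near (197,220) and the tray centre near (198,220). The small flask, the foil flask and the turquoise look-alike have not moved, and the gripper is clear. I'm handing in.

```bash
python3 -c "
from bench import arm
print(arm.finish_job())"
```

```text
the job is handed in; nothing more can be done
None
```

The tray is on the fourth notch, and the large unwrapped flask stands upright in it, let go. I handed the job in at about 18.7 s.

- **Raising the tray:** A light touch on the cap showed the stand starting on notch 2. I lifted it two clicks by the black grip and let it settle on the pawl, a net rise of 27.7 mm. I then let go.
- **Placing the flask:** I lifted the flask by its neck and lowered it until it touched the tray. The tray floor was then at about 0.184 m, which is the height for notch 4. After contact I lowered 1 mm more, so the flask was pressed into the tray at up to 11 N before I eased off and let go.
- **Last pictures:** The flask stands upright and about central in the tray. The small flask, the foil flask and the turquoise look-alike are where they were, and the gripper touches nothing. The tip box was only partly in that last view; I never went near it.

Some checks disagreed:
- **Starting notch:** The first camera estimates fell between notch 1 and notch 2. The touch on the cap and the later tray contact both fit notch 2.
- **Grip hold:** The jaws stopped at 36 mm, so they held the grip's wider cap rather than its neck. It did not slip.
- **Wrist camera:** It read positions a few millimetres differently from the top camera, so I corrected by about 5 mm before setting the flask down.

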